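# Change the bearing under the collar and spacer on a spindle

### The arm

A 6-joint arm with a two-finger parallel gripper is mounted at the origin on a cart in front of the work surface, level with it; the furniture and walls round the work are solid. World frame = base frame: x ahead of the robot, y to its left, z up, the work surface at z = 0. Lengths are in m, angles in rad, forces in N, time in s.
With the tool pointing down it reaches from about 0.375 to 0.9 m from the base axis. Payload 3.1 kg.
Tool frame: the origin (TCP) lies between the finger pads; the fingertips stand 8 mm ahead of it and the grasp point (between the pads) lies 11 mm behind it; z points along the fingers, y is the line along which they close (so a half turn about z gives the same grasp; the last joint's range is limited). The gripper opens to 85 mm and grips with 20 to 120 N. Pads are 22 mm wide; open, the fingers measure 114 mm over their backs; the gripper's body (76 mm by 85 mm) begins 54 mm behind the grasp point. The pads swing forward as they close: fully open they stand 13 mm farther back than shut.
Start: joints at [0.95, 0.527, 1.433, -0, 1.181, -0.178], TCP at [0.268, 0.565, 0.209] pointing down, gripper open.
Joint ranges: [-3.08, 3.08], [-0.75, 2.2], [0.22, 2.44], [-1.43, 4.57], [0, 2.65], [-2.85, 2.85]. Speed limits (rad/s): [2.79, 2.79, 3.14, 3.14, 3.14, 3.14].

### API

Orientations are given as a unit quaternion [x, y, z, w].
In Python, from station import readout, cams, sign_off gives the robot as it stands.
- The arm moves only by the tool send_rows, never from a script. Its argument "commands" is text: rows parted by semicolons, each of 5 numbers parted by spaces: the finger opening in mm, from 0 to 85.4, then the shift along the tool's x, y, z each as a share of 0.02 m, from -1 to 1, then the turn about the tool's z as a share of 4 degrees, from -1 to 1. In form: grip dx dy dz spin; .... A call has 1 to 20 rows; each row shifts and turns the commanded pose from where the row before left it, along the tool's axes as they then stand; what a row does not reach is not made up. A row lasts 1/12 s, in which the tool goes at most 41.7 mm and 7.16 degrees, less where a joint would pass 70% of its speed; a pose out of reach is approached as far as the arm can. A call with a number of a shift or a turn outside -1 to 1 is refused whole. A call with a gripper value outside its range is refused whole. The fingers move at their own pace and stop on an object; "grip_force" is the grip in N (left out, the last holds). Time passes only in rows, so rows that do not move let the fingers close. It gives the time, the measured TCP pose, the force, the opening and the grip force at its end, in the units of the state.
- readout.sense(): the state, without advancing time (a new reading comes with each control period).
- cams.snapshot(name): name is "side" or "top"; returns a dict with "pixels" (384x512x3 uint8, red, green, blue), "intrinsics" (3x3 intrinsics, pixels), "dist" ([k1, k2, p1, p2, k3] as OpenCV has them; the pictures are not rectified), "eye" and "rotation" of the camera in the world. Camera axes: x right, y down, z forward; pixel columns grow to the right and rows downward; lengths in m; the calibration is good to about 2 mm. A picture is of the moment at which its call begins. There is no depth.
- sign_off(): hands the job in; it is judged then, once.
The state is a dict: "t": time; "q": joint angles; "qd": joint speeds; "tau": joint torques, N m; "tcp_pos": TCP position; "tool_rot": TCP orientation; "force": force on the tool from outside, world axes, zero at the start; "ft_torque": the same for the moment, N m; "finger_gap": opening from 0.0 (shut) to 1.0 (fully open); "gripper_force": force on a finger pad.
Only numpy, scipy, OpenCV 4.12 (cv2) and the standard library are available. Lean on these libraries where they do the work, as an engineer would, in place of code of your own. Each camera call takes 0.05 s, during which the arm holds its last target. There are 200 camera calls.

### The job

Change the worn bearing on the spindle: take the spacer ring and the collar off and lay them side by side on the rubber mat, put the worn bearing in the black scrap bin, then fit the new bearing that lies on the red carton. Put the collar and then the spacer ring back on as they were, every part fully down on the one below. Do not knock the oil bottle over.

Things in the scene. Friction and masses are not known exactly. Their poses are not given: they have to be found in the camera images.
- spindle: Fixed upright steel spindle: round flange 92 mm across, 11 mm thick (screw heads to 13), a 36 mm shoulder up to 35 mm above the bench, a 19 mm journal up to 70 mm, a rounded nose up to 80 mm. Origin on its axis at the bench, z up. Starts with, from below, worn bearing (underside 35 mm up), collar (50), spacer ring (64 to 77), all sliding freely on it.
- spacer_ring: Plain bright ground-steel ring, 38 mm outside, 28 mm bore, 13 mm high; topmost part on the spindle. Origin at the centre of its underside, z up. Its yaw means nothing.
- collar: Dark steel shaft collar with a small set screw in its side, 42 mm outside, 24 mm bore, 14 mm high; second from the top on the spindle, under the spacer ring. Origin at the centre of its underside, z up. Its yaw means nothing.
- bearing_old: The worn one of two alike ball bearings, 52 mm outside, 25 mm bore, 15 mm high, bright rings with a black seal between: the one at the bottom on the spindle, under the collar, resting on the shoulder. Origin at the centre of its underside, z up.
- bearing_new: The new one of two alike ball bearings (52 mm outside, 25 mm bore, 15 mm high): the one lying on top of the red carton. Origin at the centre of its underside, z up.
- mat: Fixed dark rubber mat, 100 mm (x) by 150 mm (y), 4 mm thick, lying flat on the bench; the side area. Origin at the centre of its underside, z up. The ring and the collar fit on it side by side along y, some 35 to 40 mm either side of the centre.
- scrap_bin: Fixed small empty black stacking bin, open on top, on the bench among the work (not the other bins along the back and far left); 181 mm (x) by 126 mm (y), 100 mm high; inside about 160 by 102 mm at the floor, which is 4 mm above the bench. Its front wall, to -x, is only 46 mm high. Origin at the centre of its underside, z up. A bearing may be let fall into it.
- carton: Fixed red carton lying flat, 161 mm (x) by 58 mm (y), 48 mm high; the new bearing lies on top of it. Origin at the centre of its underside, z up.
- oil_bottle: Loose small oiler bottle with a nozzle, 40 mm across, 105 mm high, standing upright on the bench amid the work, but no part of it (another far left is scenery). Origin at the centre of its underside, z up.

How it is judged:
By the outcome, as a careful person would: the job done as asked, in the order asked, and still so for the second after the job is handed in, with the robot touching nothing.
It also fails if it takes over 134 s, if anything falls off the work surface, if the arm or the gripper's body presses on something with over 40 N, if the wrist force passes 120 N, or if a joint passes its speed limit or range.

## Working session

There is one attempt and no reset: what is moved stays moved. The work goes in short steps, Python scripts to look and compute and a tool call to move; the robot and the scene stay as the last step left them, time stands still between calls to the robot, and variables do not carry over. Pictures are saved under pics/ and viewed, at most 14 in all, crops included, and the job is handed in when it is done.

Besides the shell and the picture viewer there is one more tool, called by a JSON object that holds its "fn" and its "kwargs". send_rows: Moves the arm, as the interface text tells. Its arguments: {"type":"object","properties":{"commands":{"type":"string"},"grip_force":{"type":"number"}},"required":["commands"]}

```bash
ls; mkdir -p pics; cat > h.py <<'E'
import numpy as np, cv2
from station import readout, cams
def snap(name, fn=None):
    s=cams.snapshot(name); s={k:(np.array(v)) for k,v in s.items()}
    if fn: cv2.imwrite('pics/'+fn, cv2.cvtColor(s['pixels'],cv2.COLOR_RGB2BGR))
    return s
def ray(s,uv):
    p=cv2.undistortPoints(np.array(uv,float).reshape(-1,1,2),s['intrinsics'],s['dist']).reshape(-1,2)
    return np.c_[p,np.ones(len(p))]@s['rotation'].T
def onplane(s,uv,z):
    d=ray(s,uv); e=s['eye']; return e+d*((z-e[2])/d[:,2])[:,None]
def proj(s,P):
    R=s['rotation'].T; rv,_=cv2.Rodrigues(R)
    return cv2.projectPoints(np.array(P,float).reshape(-1,1,3),rv,-R@s['eye'],s['intrinsics'],s['dist'])[0].reshape(-1,2)
E
python3 - <<'E'
from h import *
for n in('top','side'):
    s=snap(n,n+'0.png'); print(n,s['eye'].round(3),s['rotation'].round(3).tolist(),s['intrinsics'].round(1).tolist(),s['dist'])
    cv2.imwrite('pics/%s0b.png'%n,cv2.resize(cv2.cvtColor(s['pixels'],cv2.COLOR_RGB2BGR),(800,600),interpolation=cv2.INTER_CUBIC))
x=readout.sense();print({k:np.round(v,3).tolist() for k,v in x.items()})
E
```

```text
pics
top [0.392 0.195 0.915] [0.713, -0.698, 0.04, -0.056] [[363.7, 0.0, 251.0], [0.0, 363.7, 191.2], [0.0, 0.0, 1.0]] [-0.11789653  0.          0.          0.          0.        ]
side [0.405 0.935 0.479] [-0.051, 0.861, -0.504, 0.036] [[458.5, 0.0, 254.6], [0.0, 458.5, 191.1], [0.0, 0.0, 1.0]] [-0.12962708  0.          0.          0.          0.        ]
{'t': 0.1, 'q': [0.949, 0.528, 1.434, -0.0, 1.181, -0.178], 'qd': [0.001, -0.001, -0.002, -0.0, 0.001, -0.0], 'tau': [-0.0, -44.331, -17.858, -0.0, 0.004, 0.0], 'tcp_pos': [0.267, 0.564, 0.208], 'tool_rot': [0.22, 0.976, -0.001, -0.0], 'force': [0.216, -0.255, 0.363], 'ft_torque': [0.004, 0.008, 0.023], 'gripper_force': 0.0, 'finger_gap': 1.004}
```

View pics/top0b.png

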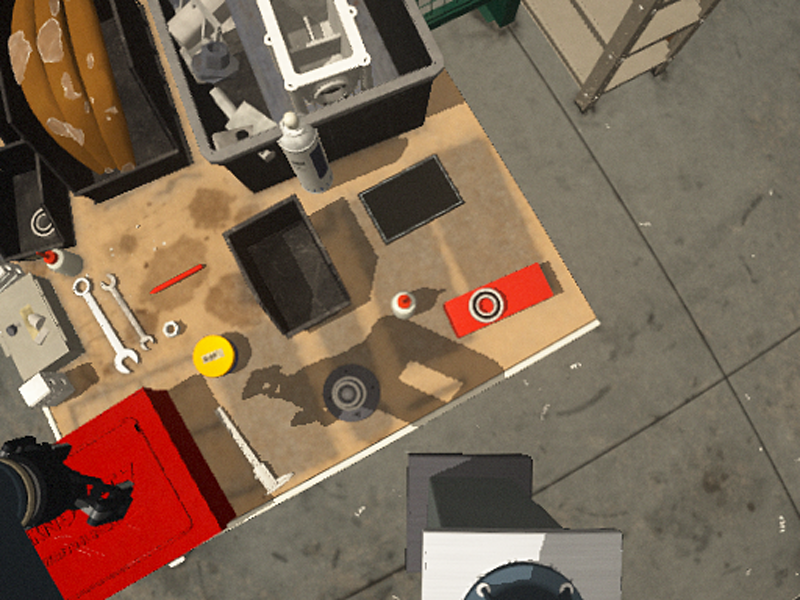

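View pics/side0b.png

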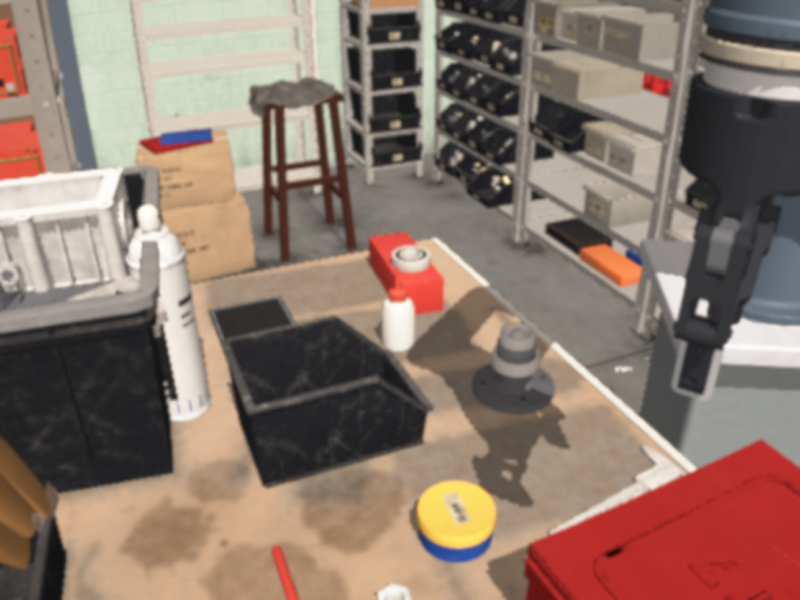

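```bash
cat >> h.py <<'E'
from scipy.spatial.transform import Rotation as Ro
_snap=snap
def snap(name,fn=None):
    s=_snap(name,fn); s['rotation']=Ro.from_quat(s['rotation']).as_matrix(); s['hsv']=cv2.cvtColor(s['pixels'],cv2.COLOR_RGB2HSV); return s
def tri(s1,u1,s2,u2):
    d1,d2=[(lambda d:d/np.linalg.norm(d))(ray(s,u)[0]) for s,u in((s1,u1),(s2,u2))]
    A=sum(np.eye(3)-np.outer(d,d) for d in(d1,d2)); b=sum((np.eye(3)-np.outer(d,d))@s['eye'] for d,s in((d1,s1),(d2,s2)))
    return np.linalg.solve(A,b)
def crop(s,c,h,sc,draw=()):
    x,y=map(int,c); im=cv2.cvtColor(s['pixels'],cv2.COLOR_RGB2BGR)[y-h:y+h,x-h:x+h]
    im=cv2.resize(im,None,fx=sc,fy=sc,interpolation=cv2.INTER_CUBIC)
    for p in draw: cv2.polylines(im,[np.round((np.array(p)-[x-h-.5,y-h-.5])*sc).astype(int)],True,(0,255,0),1)
    return im
def circ(s,c,r,z):
    t=np.linspace(0,2*np.pi,60); return proj(s,np.c_[c[0]+r*np.cos(t),c[1]+r*np.sin(t),0*t+z])
E
python3 - <<'E'
from h import *
T=snap('top');S=snap('side')
def P(u,z): return onplane(T,[u],z)[0].round(4)
f=.64
for n,u,z in(('spindle',(350,392),.03),('mat',(412,199),.004),('bin',(287,265),.1),('bottle',(403,303),.1),('new',(487,305),.063)):
    p=P(np.array(u)*f,z); print(n,p,(proj(S,[p])[0]/f).round())
h=T['hsv']
# carton & bottle cap red masks
red=((h[...,0]<8)|(h[...,0]>172))&(h[...,1]>150)&(h[...,2]>70)
for nm,box in(('carton',(275,160,365,225)),('cap',(245,180,270,205))):
    m=np.zeros(red.shape,np.uint8);x0,y0,x1,y1=box;m[y0:y1,x0:x1]=red[y0:y1,x0:x1]
    c=max(cv2.findContours(m,0,1)[0],key=cv2.contourArea); r=cv2.minAreaRect(c);b=cv2.boxPoints(r)
    print(nm,onplane(T,b,.048 if nm=='carton' else .1).round(3).tolist(),P(r[0],.048 if nm=='carton' else .1))
dark=(h[...,2]<60).astype(np.uint8)
m=np.zeros_like(dark);m[97:158,227:300]=dark[97:158,227:300];m=cv2.morphologyEx(m,2,np.ones((3,3)))
c=max(cv2.findContours(m,0,1)[0],key=cv2.contourArea); r=cv2.minAreaRect(c);print('mat',onplane(T,cv2.boxPoints(r),.004).round(3).tolist(),P(r[0],.004))
mt=np.vstack([np.hstack([crop(T,(224,251),28,7),crop(T,(312,195),28,7)]),])
ss=np.hstack([crop(S,(329,235),28,7),crop(S,(262,167),28,7)])
cv2.imwrite('pics/z1.png',cv2.resize(np.vstack([mt,ss]),(600,600)))
E
```

```text
spindle [0.3656 0.2776 0.03  ] [512. 366.]
mat [0.6838 0.187  0.004 ] [258. 327.]
bin [0.5499 0.3698 0.1   ] [326. 349.]
bottle [0.4969 0.1982 0.1   ] [402. 271.]
new [0.5011 0.0714 0.063 ] [410. 253.]
carton [[0.505, 0.14, 0.048], [0.575, -0.011, 0.048], [0.52, -0.034, 0.048], [0.451, 0.116, 0.048]] [0.5124 0.0533 0.048 ]
cap [[0.508, 0.205, 0.1], [0.508, 0.189, 0.1], [0.492, 0.189, 0.1], [0.492, 0.205, 0.1]] [0.5002 0.1969 0.1   ]
mat [[0.69, 0.271, 0.004], [0.761, 0.151, 0.004], [0.682, 0.11, 0.004], [0.614, 0.228, 0.004]] [0.686 0.19  0.004]
```

View pics/z1.png

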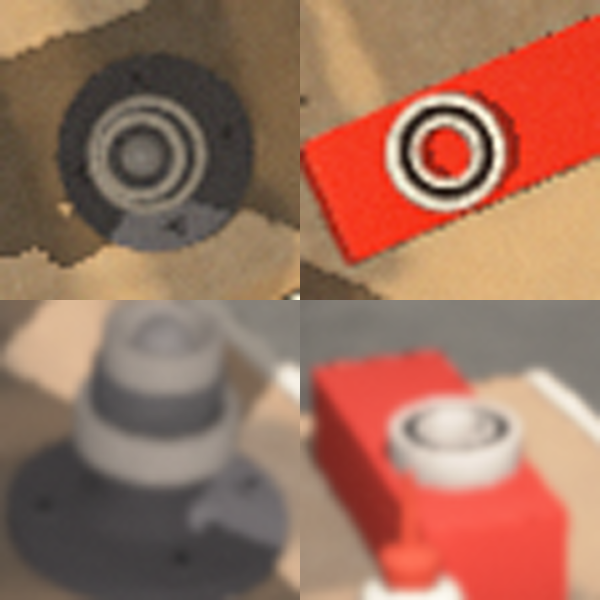

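```bash
python3 - <<'E'
from h import *
T=snap('top');S=snap('side')
k=300/56
def px(c,u,off=(0,0)): return np.array(c)-28+(np.array(u,float)-off)/k-.5
for n,u,z in(('flange',(155,151.5),.011),('bearing',(148,155),.05),('nose',(140,155),.08)):
    print(n,onplane(T,[px((224,251),u)],z).round(4))
nb=onplane(T,[px((312,195),(445.5,152),(300,0))],.063)[0];print('new',nb)
sp=onplane(T,[px((224,251),(155,151.5))],.011)[0]
R=[(.046,.011),(.026,.05),(.021,.064),(.019,.077)]
def ims(s,a,b,sp,nb): return np.hstack([crop(s,a,28,7,[circ(s,sp,r,z) for r,z in R]),crop(s,b,28,7,[circ(s,nb,.026,.063),circ(s,nb,.026,.048)])])
cv2.imwrite('pics/z2.png',cv2.resize(np.vstack([ims(T,(224,251),(312,195),sp,nb),ims(S,(329,235),(262,167),sp,nb)]),(600,600)))
# bin rim from top: dark mask
h=T['hsv'];m=(h[...,2]<75).astype(np.uint8);mm=np.zeros_like(m);mm[122:218,140:228]=m[122:218,140:228]
E
```

```text
flange [[0.3654 0.2783 0.011 ]]
bearing [[0.3649 0.2777 0.05  ]]
nose [[0.3658 0.2782 0.08  ]]
new [0.50179652 0.07380512 0.063     ]
```

View pics/z2.png

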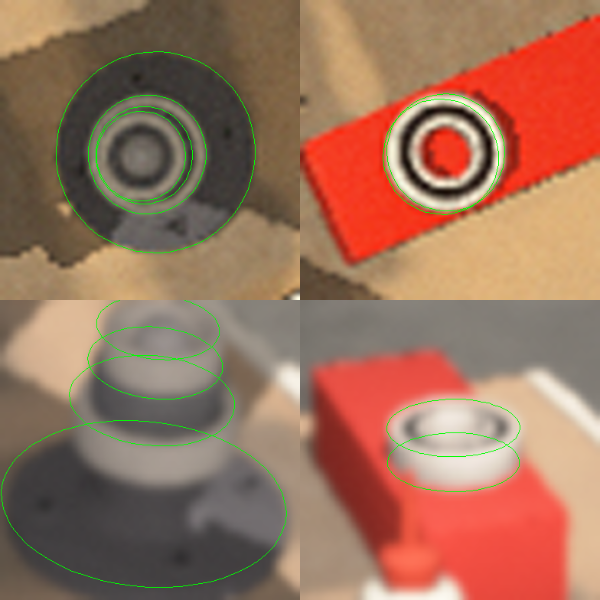

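```bash
cat >> h.py <<'E'
def go(x,y,z,yaw=None):
    "shares of a row to get there (translate first along present axes), yaw=angle of tool y, deg"
    s=readout.sense(); R=Ro.from_quat(s['tool_rot']).as_matrix(); d=R.T@(np.array([x,y,z])-s['tcp_pos'])/.02
    a=np.degrees(np.arctan2(R[1,1],R[0,1])); sp=0 if yaw is None else ((a-yaw+90)%180-90)/4
    print('t%.1f'%s['t'],'tcp',np.round(s['tcp_pos'],4),'yaw %.1f'%a,'F',np.round(s['force'],1),'gap %.1f'%(85.4*s['finger_gap']),'gf %.0f'%s['gripper_force'],'q',np.round(s['q'],2),'tilt',np.round(R[:2,2],3)); print(' shares',d.round(2),'spin %.2f'%sp)
E
python3 - <<'E'
from h import *
go(.365,.278,.13,30.6)
T=snap('top')
a=onplane(T,np.array([[225,235],[293,197]])*.64,.1);b=onplane(T,np.array([[285,335],[350,300]])*.64,.046)
print(a,b,(a.mean(0)+b.mean(0))/2)
E
```

```text
t0.3 tcp [0.2676 0.5645 0.209 ] yaw 64.6 F [-0.1  0.3  0.7] gap 85.3 gf 0 q [ 0.95  0.53  1.43  0.    1.18 -0.18] tilt [-0.    -0.001]
 shares [-10.54 -10.85   3.96] spin 8.51
[[0.59425748 0.46636345 0.1       ]
 [0.65395729 0.36616009 0.1       ]] [[0.45049408 0.37934891 0.046     ]
 [0.50691728 0.28038408 0.046     ]] [0.55140653 0.37306413 0.073     ]
```

{"fn": "send_rows", "kwargs": {"commands": "85 -0.96 -0.98 0 0;85 -0.96 -0.98 0 0;85 -0.96 -0.98 0 0;85 -0.96 -0.98 0 0;85 -0.96 -0.98 0 0;85 -0.96 -0.98 0 0;85 -0.96 -0.98 0 0;85 -0.96 -0.98 0 0;85 -0.96 -0.98 0 0;85 -0.96 -0.98 0 0;50 -0.96 -0.98 0 0;50 0 0 0 1;50 0 0 0 1;50 0 0 0 1;50 0 0 0 1;50 0 0 0.8 1;50 0 0 0.8 1;50 0 0 0.8 1;50 0 0 0.8 1;50 0 0 0.8 0.5", "grip_force": 30}}

```text
t: 2.02
tcp_pos: [0.3665, 0.2796, 0.1289]
tool_rot: [0.497, 0.868, 0.0, 0.0]
force: [-0.2, -0.1, 0.3]
finger_gap: 0.581
gripper_force: 0.0
```

```bash
python3 - <<'E'
from h import *
go(.365,.278,.076,30.6)
S=snap('side');T=snap('top')
cv2.imwrite('pics/z3.png',np.hstack([crop(S,(325,210),44,4.5),crop(T,(215,250),44,4.5)]))
st=readout.sense(); 
for s in(S,T): print(proj(s,[st['tcp_pos'],st['tcp_pos']-[0,0,.008]]))
E
```

```text
t2.0 tcp [0.3665 0.2796 0.1289] yaw 30.5 F [-0.2 -0.1  0.3] gap 49.6 gf 0 q [ 0.41  0.44  1.92  0.    0.78 -0.12] tilt [0.001 0.   ]
 shares [-0.03 -0.11  2.64] spin -0.03
[[332.57984766 184.83111247]
 [332.2223525  189.17842909]]
[[219.17056747 252.58063688]
 [219.566925   252.46134728]]
```

View pics/z3.png

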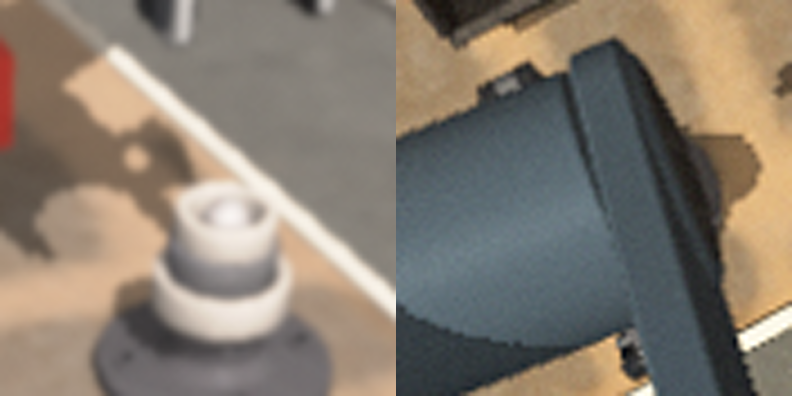

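```bash
python3 - <<'E'
from h import *
S=snap('side')
cv2.imwrite('pics/z4.png',crop(S,(335,160),60,6))
st=readout.sense();p=st['tcp_pos'];R=Ro.from_quat(st['tool_rot']).as_matrix()
print('start tip',proj(S,[[.268,.565,.201],[.268,.565,.214]]))
for dz in(.0,.008,-.011,-.02): print(dz,proj(S,[p+R@[0,y,dz] for y in(-.025,0,.025)]).round(1).tolist())
E
```

```text
start tip [[442.08408088 262.2926307 ]
 [444.74557582 251.68558627]]
0.0 [[345.2, 181.3], [332.1, 184.3], [318.7, 187.5]]
0.008 [[344.8, 185.6], [331.8, 188.7], [318.4, 191.9]]
-0.011 [[345.7, 175.3], [332.6, 178.3], [319.0, 181.4]]
-0.02 [[346.2, 170.3], [333.0, 173.3], [319.4, 176.3]]
```

View pics/z4.png

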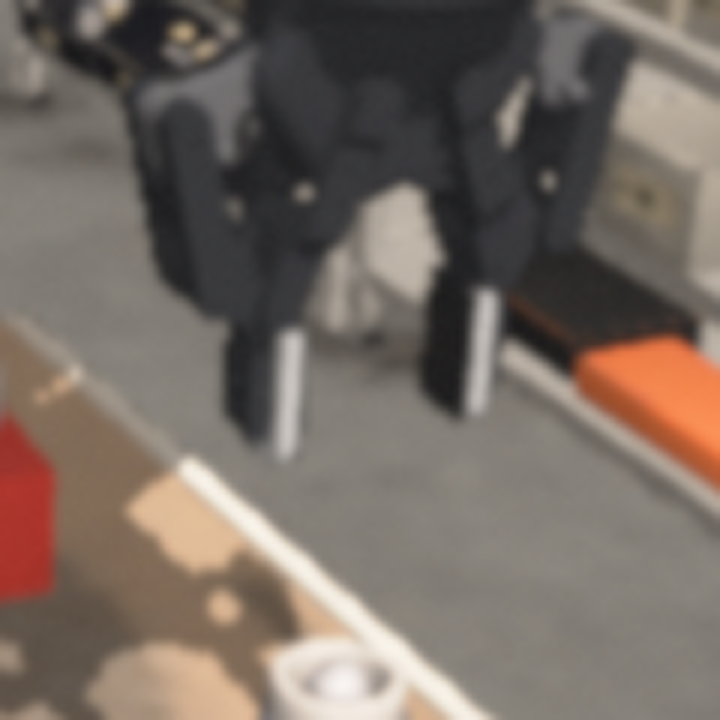

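```bash
python3 - <<'E'
from h import *
from scipy.optimize import least_squares
S=snap('side');st=readout.sense();p=st['tcp_pos'];R=Ro.from_quat(st['tool_rot']).as_matrix()
print(proj(S,[p+R@[.011,y,z] for z in(.008,-.02) for y in(.025,-.025)]).round(1).tolist(), proj(S,[[.365,.278,.08]]))
obs=np.array([[324.7,176.3],[352.5,169.2]])
f=lambda v:(proj(S,[p+R@[v[0],v[1]+.025,v[2]],p+R@[v[0],v[1]-.025,v[2]]])-obs).ravel()
r=least_squares(f,[0,0,0],x_scale=.01);print(r.x,r.fun)
g=lambda v:(proj(S,[p+R@[.011,.025,0]+v[:3],p+R@[.011,-.025,0]+v[:3]])-obs).ravel()
d=ray(S,obs.mean(0)); d=d[0]; 
for z in(.121,.124,.135,.15): print(z,onplane(S,[obs.mean(0)],z))
E
```

```text
[[321.4, 194.6], [348.1, 188.2], [322.5, 178.9], [349.6, 172.8]] [[330.2801628  209.81592414]]
[ 0.02945638  0.00857394 -0.03579433] [-0.09582558 -0.43088045  0.09855376  0.44311993]
0.121 [[0.35254553 0.22126718 0.121     ]]
0.124 [[0.352984   0.22723777 0.124     ]]
0.135 [[0.35459173 0.24912992 0.135     ]]
0.15 [[0.3567841  0.27898285 0.15      ]]
```

{"fn": "send_rows", "kwargs": {"commands": "46 0 -0.05 1 0;46 0 -0.05 1 0;46 0 0 0 0;46 0 0 0 0"}}

```text
t: 2.55
tcp_pos: [0.3646, 0.2785, 0.0898]
tool_rot: [0.495, 0.869, -0.0, -0.0]
force: [0.4, 0.4, -0.2]
finger_gap: 0.543
gripper_force: 0.0
```

```bash
python3 - <<'E'
from h import *
go(.365,.278,.076,30.6)
S=snap('side');R=Ro.from_quat([0.22,0.976,-0.001,0]).as_matrix();p=np.array([.268,.565,.209])
for z in(.008,-.005,-.02,-.03): print(z,(proj(S,[p+R@[x,.0425,z] for x in(.011,-.011)])/.64).round().tolist())
cv2.imwrite('pics/z5.png',crop(S,(335,190),50,6))
E
```

```text
t2.5 tcp [0.3646 0.2785 0.0898] yaw 30.7 F [ 0.4  0.4 -0.2] gap 46.3 gf 0 q [ 0.41  0.52  1.95 -0.    0.67 -0.13] tilt [-0. -0.]
 shares [-0.03  0.01  0.69] spin 0.02
0.008 [[692.0, 455.0], [656.0, 442.0]]
-0.005 [[697.0, 438.0], [660.0, 425.0]]
-0.02 [[703.0, 417.0], [664.0, 405.0]]
-0.03 [[706.0, 403.0], [668.0, 391.0]]
```

View pics/z5.png

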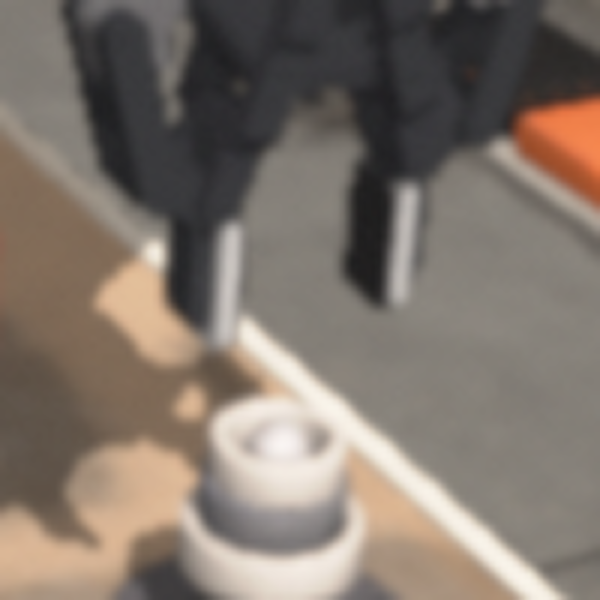

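{"fn": "send_rows", "kwargs": {"commands": "48 0 0 0.6 0;48 0 0 0.6 0;48 0 0 0.4 0;33 0 0 0 0;33 0 0 0 0;33 0 0 0 0;33 0 0 0 0;33 0 0 0 0", "grip_force": 20}}

```text
t: 3.27
tcp_pos: [0.3649, 0.2786, 0.0579]
tool_rot: [0.495, 0.869, 0.0, 0.0]
force: [0.4, -0.1, 1.2]
finger_gap: 0.382
gripper_force: 0.0
```

{"fn": "send_rows", "kwargs": {"commands": "32 0 0 0.1 0;32 0 0 0.05 0;32 0 0 0.05 0;32 0 0 0.05 0"}}

```text
t: 3.6
tcp_pos: [0.3647, 0.2785, 0.0526]
tool_rot: [0.495, 0.869, 0.0, 0.0]
force: [-1.3, -0.2, 10.3]
finger_gap: 0.373
gripper_force: 5.4
```

{"fn": "send_rows", "kwargs": {"commands": "32 0 0 0.05 0;32 0 0 0.05 0;32 0 0 0 0"}}

```text
t: 3.85
tcp_pos: [0.3647, 0.2785, 0.0523]
tool_rot: [0.495, 0.869, 0.001, 0.0]
force: [-3.2, -1.8, 21.1]
finger_gap: 0.374
gripper_force: 11.2
```

{"fn": "send_rows", "kwargs": {"commands": "48 0 0 -0.3 0;48 0 0 0 0;48 0 0 0 0;48 0 0 0.4 0;48 0 0 0.4 0;48 0 0 0 0;30 0 0 0 0;30 0 0 0 0;30 0 0 0 0;30 0 0 0 0", "grip_force": 30}}

```text
t: 4.68
tcp_pos: [0.3647, 0.2785, 0.0403]
tool_rot: [0.495, 0.869, 0.0, 0.0]
force: [0.7, 0.3, -1.3]
finger_gap: 0.431
gripper_force: 30.0
```

```bash
python3 - <<'E'
from h import *
go(.365,.278,.1,30.6)
E
```

```text
t4.7 tcp [0.3647 0.2785 0.0403] yaw 30.6 F [ 0.7  0.3 -1.3] gap 36.8 gf 30 q [ 0.41  0.62  1.98 -0.    0.54 -0.13] tilt [0. 0.]
 shares [-0.03 -0.   -2.98] spin 0.01
```

{"fn": "send_rows", "kwargs": {"commands": "30 0 0 -0.5 0;30 0 0 -1 0;30 0 0 -1 0;30 0 0 -1 0;30 0 0 -0.5 0;30 -0.5 0.58 0 0;30 -0.84 0.97 0 0;30 -0.84 0.97 0 0;30 -0.84 0.97 0 0;30 -0.84 0.97 0 0;30 -0.84 0.97 0 0;30 -0.84 0.97 0 0;30 -0.84 0.97 0 0;30 -0.84 0.97 0 0;30 -0.84 0.97 0 0;30 -0.84 0.97 0 0;30 -0.84 0.97 0 0;30 -0.34 0.4 0 0;30 0 0 0 0"}}

```text
t: 6.27
tcp_pos: [0.67, 0.2224, 0.1198]
tool_rot: [0.496, 0.868, 0.0, 0.001]
force: [0.2, 0.0, 0.8]
finger_gap: 0.431
gripper_force: 30.2
```

```bash
python3 - <<'E'
from h import *
go(.667,.223,-.018,30.6)
S=snap('side');T=snap('top')
cv2.imwrite('pics/z6.png',np.hstack([cv2.resize(crop(S,(200,200),100,1),(400,400)),crop(T,(225,200),80,2.5)]))
E
```

```text
t6.3 tcp [0.67   0.2224 0.1198] yaw 30.5 F [0.2 0.  0.8] gap 36.8 gf 30 q [ 0.16  0.73  1.29 -0.    1.12 -0.37] tilt [ 0.002 -0.   ]
 shares [ 0.11 -0.13  6.89] spin -0.02
```

View pics/z6.png

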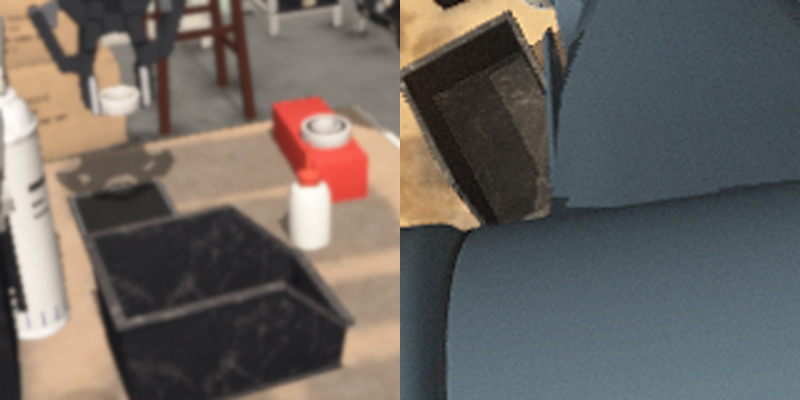

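{"fn": "send_rows", "kwargs": {"commands": "30 0.05 -0.06 1 0;30 0.05 -0.06 1 0;30 0 0 1 0;30 0 0 1 0;30 0 0 1 0;30 0 0 1 0;30 0 0 0.6 0;30 0 0 0.2 0;30 0 0 0.05 0;30 0 0 0.05 0;30 0 0 0 0"}}

```text
t: 7.28
tcp_pos: [0.6653, 0.2244, -0.0165]
tool_rot: [0.495, 0.869, 0.001, 0.001]
force: [-0.0, -0.3, -0.3]
finger_gap: 0.436
gripper_force: 30.2
```

{"fn": "send_rows", "kwargs": {"commands": "30 0 0 0.05 0;30 0 0 0.05 0;30 0 0 0 0"}}

```text
t: 7.53
tcp_pos: [0.6652, 0.2242, -0.0189]
tool_rot: [0.495, 0.869, 0.0, 0.001]
force: [0.2, 0.2, 1.1]
finger_gap: 0.431
gripper_force: 30.7
```

{"fn": "send_rows", "kwargs": {"commands": "30 0 0 0.05 0;30 0 0 0.03 0;30 0 0 0 0"}}

```text
t: 7.78
tcp_pos: [0.6652, 0.2242, -0.0189]
tool_rot: [0.495, 0.869, 0.0, 0.001]
force: [-1.9, -0.6, 9.4]
finger_gap: 0.432
gripper_force: 35.0
```

{"fn": "send_rows", "kwargs": {"commands": "56 0 0 0 0;56 0 0 0 0;56 0 0 0 0;56 0 0 -0.5 0;56 0 0 -1 0;56 0 0 -1 0;56 0 0 -1 0;56 0 0 -1 0;56 0 0 -1 0;56 0 0 -1 0;56 0.83 -0.96 -0.5 0;56 0.83 -0.96 0 0;56 0.83 -0.96 0 0;56 0.83 -0.96 0 0;56 0.83 -0.96 0 0;56 0.83 -0.96 0 0;56 0.83 -0.96 0 0;56 0.83 -0.96 0 0;56 0.83 -0.96 0 0;56 0.83 -0.96 0 0"}}

```text
t: 9.45
tcp_pos: [0.4138, 0.2693, 0.1193]
tool_rot: [0.495, 0.869, 0.0, 0.0]
force: [-0.1, -0.6, 0.2]
finger_gap: 0.651
gripper_force: 0.0
```

{"fn": "send_rows", "kwargs": {"commands": "56 0.83 -0.96 0 0;56 0.83 -0.96 0 0;56 0 0 0 0;56 0 0 0 0"}}

```text
t: 9.78
tcp_pos: [0.3637, 0.2783, 0.1192]
tool_rot: [0.494, 0.869, -0.0, 0.0]
force: [0.8, -0.3, -0.2]
finger_gap: 0.658
gripper_force: 0.0
```

```bash
python3 - <<'E'
from h import *
go(.3647,.2785,.028,30.6)
S=snap('side');T=snap('top')
m=crop(T,(264,127),40,5)
cv2.imwrite('pics/z7.png',np.hstack([crop(S,(329,215),40,5),m]))
E
```

```text
t9.8 tcp [0.3637 0.2783 0.1192] yaw 30.7 F [ 0.8 -0.3 -0.2] gap 56.2 gf 0 q [ 0.41  0.46  1.93 -0.    0.75 -0.13] tilt [-0. -0.]
 shares [-0.02  0.05  4.56] spin 0.03
```

View pics/z7.png

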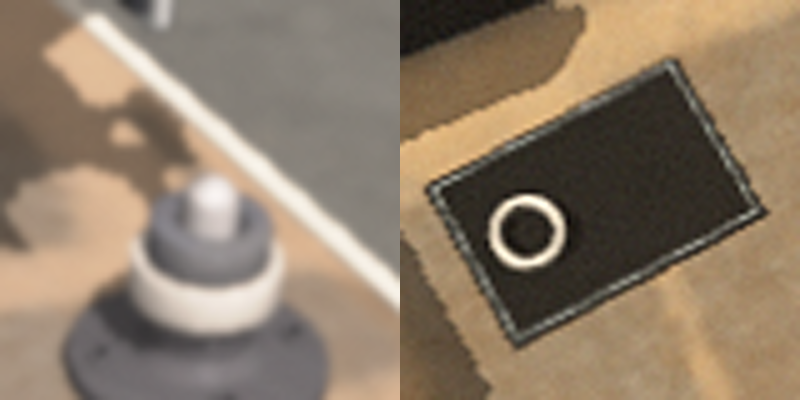

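{"fn": "send_rows", "kwargs": {"commands": "56 0 0.05 1 0;56 0 0 1 0;56 0 0 1 0;56 0 0 1 0;56 0 0 0.5 0;56 0 0 0.05 0;56 0 0 0 0;34 0 0 0 0;34 0 0 0 0;34 0 0 0 0;34 0 0 0 0;34 0 0 0 0"}}

```text
t: 10.88
tcp_pos: [0.3665, 0.2789, 0.0284]
tool_rot: [0.495, 0.869, 0.001, 0.001]
force: [0.9, -1.2, 4.1]
finger_gap: 0.474
gripper_force: 30.2
```

```bash
python3 - <<'E'
from h import *
go(.705,.157,.12,30.6)
T=snap('top'); print(onplane(T,[[249.1,132.9]],.017))
E
```

```text
t10.9 tcp [0.3665 0.2789 0.0284] yaw 30.6 F [ 0.9 -1.2  4.1] gap 40.5 gf 30 q [ 0.41  0.64  1.98 -0.    0.51 -0.13] tilt [0.002 0.001]
 shares [-13.87  11.47  -4.55] spin 0.01
[[0.66428365 0.22408153 0.017     ]]
```

{"fn": "send_rows", "kwargs": {"commands": "34 0 0 -0.6 0;34 0 0 -1 0;34 0 0 -1 0;34 0 0 -1 0;34 0 0 -1 0;34 -0.5 0.4 0 0;34 -0.92 0.76 0 0;34 -0.92 0.76 0 0;34 -0.92 0.76 0 0;34 -0.92 0.76 0 0;34 -0.92 0.76 0 0;34 -0.92 0.76 0 0;34 -0.92 0.76 0 0;34 -0.92 0.76 0 0;34 -0.92 0.76 0 0;34 -0.92 0.76 0 0;34 -0.92 0.76 0 0;34 -0.92 0.76 0 0;34 -0.92 0.76 0 0;34 -0.92 0.76 0 0"}}

```text
t: 12.6
tcp_pos: [0.6929, 0.1597, 0.1176]
tool_rot: [0.495, 0.869, -0.001, -0.001]
force: [0.6, -0.1, -1.4]
finger_gap: 0.473
gripper_force: 30.7
```

{"fn": "send_rows", "kwargs": {"commands": "34 -0.49 0.42 0 0;34 0 0 0 0;34 0 0 1 0;34 0 0 1 0;34 0 0 1 0;34 0 0 1 0;34 0 0 1 0;34 0 0 1 0;34 0 0 0.4 0;34 0 0 0 0"}}

```text
t: 13.43
tcp_pos: [0.7007, 0.1567, -0.0121]
tool_rot: [0.495, 0.869, -0.002, -0.003]
force: [-0.8, -0.3, -1.2]
finger_gap: 0.472
gripper_force: 30.7
```

{"fn": "send_rows", "kwargs": {"commands": "34 0 0 0.1 0;34 0 0 0.1 0;34 0 0 0.05 0;34 0 0 0.05 0;34 0 0 0 0"}}

```text
t: 13.85
tcp_pos: [0.7048, 0.1568, -0.0134]
tool_rot: [0.495, 0.869, 0.0, 0.001]
force: [-1.2, -0.2, -1.2]
finger_gap: 0.475
gripper_force: 30.7
```

```bash
python3 - <<'E'
from h import *
go(.365,.278,.12,30.6)
E
```

```text
t13.8 tcp [ 0.7048  0.1568 -0.0134] yaw 30.6 F [-1.2 -0.2 -1.2] gap 40.6 gf 31 q [ 0.06  0.92  1.29  0.    0.93 -0.47] tilt [0.001 0.   ]
 shares [ 13.86 -11.52  -6.69] spin 0.01
```

{"fn": "send_rows", "kwargs": {"commands": "34 0 0 0.1 0;34 0 0 0.05 0;34 0 0 0 0"}}

```text
t: 14.1
tcp_pos: [0.7046, 0.1568, -0.0168]
tool_rot: [0.495, 0.869, 0.0, 0.0]
force: [0.2, -0.1, 1.6]
finger_gap: 0.472
gripper_force: 30.9
```

{"fn": "send_rows", "kwargs": {"commands": "34 0 0 0.05 0;34 0 0 0 0"}}

```text
t: 14.27
tcp_pos: [0.7047, 0.1568, -0.0171]
tool_rot: [0.495, 0.869, 0.0, 0.0]
force: [-1.2, -0.4, 4.5]
finger_gap: 0.469
gripper_force: 31.2
```

{"fn": "send_rows", "kwargs": {"commands": "66 0 0 0 0;66 0 0 0 0;66 0 0 0 0;66 0 0 -0.5 0;66 0 0 -1 0;66 0 0 -1 0;66 0 0 -1 0;66 0 0 -1 0;66 0 0 -1 0;66 0 0 -1 0;66 0.5 -0.42 -0.4 0;66 0.92 -0.765 0 0;66 0.92 -0.765 0 0;66 0.92 -0.765 0 0;66 0.92 -0.765 0 0;66 0.92 -0.765 0 0;66 0.92 -0.765 0 0;66 0.92 -0.765 0 0;66 0.92 -0.765 0 0;66 0.92 -0.765 0 0"}}

```text
t: 15.93
tcp_pos: [0.4882, 0.2338, 0.1204]
tool_rot: [0.495, 0.869, 0.0, 0.0]
force: [1.0, -0.1, -0.2]
finger_gap: 0.773
gripper_force: 0.0
```

{"fn": "send_rows", "kwargs": {"commands": "66 0.92 -0.765 0 0;66 0.92 -0.765 0 0;66 0.92 -0.765 0 0;66 0.92 -0.765 0 0;66 0.92 -0.765 0 0;66 0.48 -0.4 0 0;66 0 0 0 0;66 0 0 0 0"}}

```text
t: 16.6
tcp_pos: [0.3654, 0.2782, 0.1202]
tool_rot: [0.495, 0.869, 0.001, 0.001]
force: [0.3, -0.2, 0.5]
finger_gap: 0.773
gripper_force: 0.0
```

```bash
python3 - <<'E'
from h import *
go(.365,.278,0,30.6)
S=snap('side');T=snap('top')
cv2.imwrite('pics/z8.png',np.hstack([crop(S,(329,215),40,5),crop(T,(264,127),40,5)]))
E
```

```text
t16.6 tcp [0.3654 0.2782 0.1202] yaw 30.7 F [ 0.3 -0.2  0.5] gap 66.0 gf 0 q [ 0.41  0.46  1.93 -0.    0.75 -0.13] tilt [0.002 0.001]
 shares [ 0.01 -0.03  6.01] spin 0.03
```

View pics/z8.png

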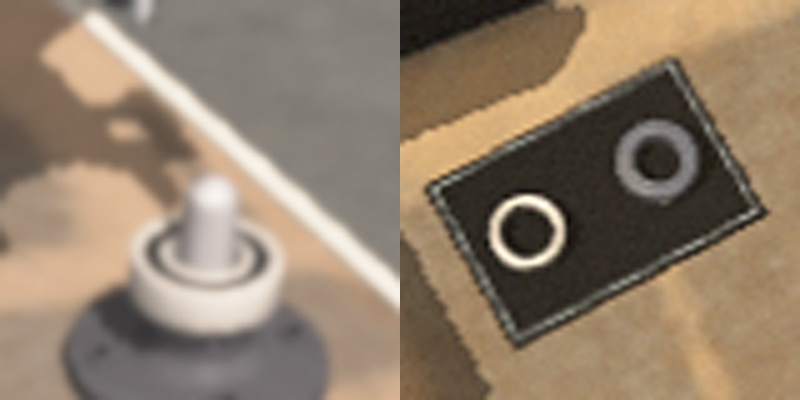

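{"fn": "send_rows", "kwargs": {"commands": "66 0 0 1 0;66 0 0 1 0;66 0 0 1 0;66 0 0 1 0;66 0 0 1 0;66 0 0 0.9 0;66 0 0 0 0;44 0 0 0 0;44 0 0 0 0;44 0 0 0 0;44 0 0 0 0;44 0 0 0 0", "grip_force": 40}}

```text
t: 17.7
tcp_pos: [0.3651, 0.278, 0.0025]
tool_rot: [0.495, 0.869, 0.001, 0.001]
force: [-0.0, 0.1, -0.7]
finger_gap: 0.578
gripper_force: 41.5
```

```bash
python3 - <<'E'
from h import *
go(.56,.368,.12,30.6)
E
```

```text
t17.7 tcp [0.3651 0.278  0.0025] yaw 30.6 F [-0.   0.1 -0.7] gap 49.3 gf 41 q [ 0.41  0.7   2.   -0.    0.44 -0.13] tilt [0.002 0.001]
 shares [-1.09 10.69 -5.86] spin 0.01
```

{"fn": "send_rows", "kwargs": {"commands": "44 0 0 -0.5 0;44 0 0 -1 0;44 0 0 -1 0;44 0 0 -1 0;44 0 0 -1 0;44 0 0 -1 0;44 0 0 -0.4 0;44 -0.07 0.5 0 0;44 -0.07 0.92 0 0;44 -0.07 0.92 0 0;44 -0.07 0.92 0 0;44 -0.07 0.92 0 0;44 -0.07 0.92 0 0;44 -0.07 0.92 0 0;44 -0.07 0.92 0 0;44 -0.07 0.92 0 0;44 -0.07 0.92 0 0;44 -0.07 0.92 0 0;44 -0.07 0.92 0 0;44 0 0 0 0"}}

```text
t: 19.37
tcp_pos: [0.5599, 0.3729, 0.1183]
tool_rot: [0.495, 0.869, 0.002, 0.001]
force: [1.0, -0.4, -0.8]
finger_gap: 0.578
gripper_force: 41.9
```

{"fn": "send_rows", "kwargs": {"commands": "44 0 0 1 0;44 0 0 1 0;44 0 0 1 0;44 0 0 1 0;44 0 0 0.4 0;44 0 0 0 0;64 0 0 0 0;64 0 0 0 0;64 0 0 0 0;64 0 0 0 0;64 0 0 -1 0;64 0 0 -1 0;64 0 0 -1 0;64 0 0 -1 0;64 0 0 -1 0;64 0 0 0 0"}}

```text
t: 20.7
tcp_pos: [0.5592, 0.3732, 0.1376]
tool_rot: [0.495, 0.869, 0.004, 0.003]
force: [-0.1, -0.0, 0.0]
finger_gap: 0.755
gripper_force: 0.0
```

```bash
python3 - <<'E'
from h import *
go(.5018,.0738,.12,30.6)
S=snap('side');T=snap('top')
cv2.imwrite('pics/z9.png',np.hstack([crop(S,(215,250),80,2.5),crop(T,(240,200),80,2.5)]))
E
```

```text
t20.7 tcp [0.5592 0.3732 0.1376] yaw 30.6 F [-0.1 -0.   0. ] gap 64.5 gf 0 q [ 0.42  0.67  1.38  0.    1.09 -0.11] tilt [0.01  0.004]
 shares [-11.41 -10.11   0.79] spin 0.01
```

View pics/z9.png

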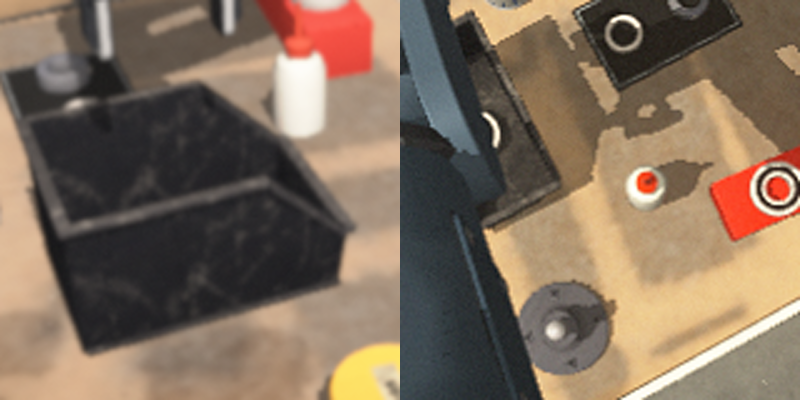

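{"fn": "send_rows", "kwargs": {"commands": "66 -0.5 -0.45 0 0;66 -0.9 -0.8 0 0;66 -0.9 -0.8 0 0;66 -0.9 -0.8 0 0;66 -0.9 -0.8 0 0;66 -0.9 -0.8 0 0;66 -0.9 -0.8 0 0;66 -0.9 -0.8 0 0;66 -0.9 -0.8 0 0;66 -0.9 -0.8 0 0;66 -0.9 -0.8 0 0;66 -0.9 -0.8 0 0;66 -0.9 -0.8 0 0;66 -0.1 -0.05 0 0;66 0 0 0 0;66 0 0 0 0"}}

```text
t: 22.13
tcp_pos: [0.498, 0.0727, 0.1311]
tool_rot: [0.496, 0.869, -0.0, -0.001]
force: [0.1, 0.4, 0.2]
finger_gap: 0.771
gripper_force: 0.0
```

```bash
python3 - <<'E'
from h import *
go(.5018,.0738,.0245,30.6)
T=snap('top');h=T['hsv']
# bare spindle flange: dark circle; nose bright
g=cv2.GaussianBlur(cv2.cvtColor(T['pixels'],cv2.COLOR_RGB2GRAY),(3,3),0)[221:281,190:260]
c=cv2.HoughCircles(cv2.resize(g,None,fx=4,fy=4,interpolation=cv2.INTER_CUBIC),cv2.HOUGH_GRADIENT,1,20,param1=120,param2=25,minRadius=60,maxRadius=85)
if c is not None:
  for q in c[0][:3]: u=(q[:2]+.5)/4-.5+[190,221]; print('flange',q,onplane(T,[u],.011).round(4))
m=np.zeros(h.shape[:2],np.uint8); m[240:262,210:235]=(h[240:262,210:235,1]<40)&(h[240:262,210:235,2]>110)
cc=max(cv2.findContours(m,0,1)[0],key=cv2.contourArea);print(cv2.minEnclosingCircle(cc),onplane(T,[cv2.minEnclosingCircle(cc)[0]],.078))
E
```

```text
t22.1 tcp [0.498  0.0727 0.1311] yaw 30.6 F [0.1 0.4 0.2] gap 65.9 gf 0 q [-0.08  0.48  1.81  0.    0.85 -0.61] tilt [-0.001  0.001]
 shares [-0.06  0.19  5.33] spin -0.00
((222.0, 251.0), 15.620599746704102) [[0.36669896 0.27762446 0.078     ]]
```

{"fn": "send_rows", "kwargs": {"commands": "66 -0.06 0.19 1 0;66 0 0 1 0;66 0 0 1 0;66 0 0 1 0;66 0 0 0.8 0;66 0 0 0.3 0;66 0 0 0 0;66 0 0 0 0"}}

```text
t: 22.85
tcp_pos: [0.5023, 0.0741, 0.0297]
tool_rot: [0.495, 0.869, 0.0, -0.0]
force: [0.3, -0.3, 0.8]
finger_gap: 0.774
gripper_force: 0.0
```

```bash
python3 - <<'E'
from h import *
go(.5018,.0738,.0245,30.6)
E
```

```text
t22.9 tcp [0.5023 0.0741 0.0297] yaw 30.7 F [ 0.3 -0.3  0.8] gap 66.1 gf 0 q [-0.07  0.67  1.86  0.    0.61 -0.61] tilt [-0.  0.]
 shares [ 0.   -0.03  0.26] spin 0.02
```

{"fn": "send_rows", "kwargs": {"commands": "66 0 0 0.25 0;66 0 0 0 0;44 0 0 0 0;44 0 0 0 0;44 0 0 0 0;44 0 0 0 0;44 0 0 0 0;44 0 0 0 0", "grip_force": 40}}

```text
t: 23.52
tcp_pos: [0.5029, 0.0734, 0.0257]
tool_rot: [0.495, 0.869, 0.001, 0.001]
force: [0.1, 2.2, 6.7]
finger_gap: 0.582
gripper_force: 40.9
```

```bash
python3 - <<'E'
from h import *
go(.365,.278,.1,30.6)
E
```

```text
t23.5 tcp [0.5029 0.0734 0.0257] yaw 30.6 F [0.1 2.2 6.7] gap 49.7 gf 41 q [-0.08  0.68  1.86  0.    0.6  -0.61] tilt [0.002 0.   ]
 shares [12.31 -0.72 -3.73] spin 0.00
```

{"fn": "send_rows", "kwargs": {"commands": "44 0 0 -0.5 0;44 0 0 -1 0;44 0 0 -1 0;44 0 0 -1 0;44 0 0 -1 0;44 0.5 -0.05 -0.2 0;44 0.95 -0.06 0 0;44 0.95 -0.06 0 0;44 0.95 -0.06 0 0;44 0.95 -0.06 0 0;44 0.95 -0.06 0 0;44 0.95 -0.06 0 0;44 0.95 -0.06 0 0;44 0.95 -0.06 0 0;44 0.95 -0.06 0 0;44 0.95 -0.06 0 0;44 0.95 -0.06 0 0;44 0.95 -0.06 0 0;44 0.4 0 0 0;44 0 0 0 0"}}

```text
t: 25.18
tcp_pos: [0.3616, 0.278, 0.1183]
tool_rot: [0.494, 0.869, -0.001, -0.001]
force: [0.3, -0.7, -0.9]
finger_gap: 0.583
gripper_force: 41.9
```

{"fn": "send_rows", "kwargs": {"commands": "44 0 0 0 0;44 0 0 0 0"}}

```text
t: 25.35
tcp_pos: [0.3639, 0.2767, 0.1186]
tool_rot: [0.495, 0.869, -0.0, 0.0]
force: [0.4, -0.3, -0.9]
finger_gap: 0.583
gripper_force: 41.9
```

```bash
python3 - <<'E'
from h import *
go(.365,.278,.07,30.6)
S=snap('side')
st=readout.sense();p=st['tcp_pos']
print(proj(S,[p+[0,0,.0223],p+[0,0,.0373],[.365,.278,.08],[.365,.278,.011]]))
cv2.imwrite('pics/z10.png',crop(S,(329,205),45,10))
E
```

```text
t25.4 tcp [0.3639 0.2767 0.1186] yaw 30.6 F [ 0.4 -0.3 -0.9] gap 49.8 gf 42 q [ 0.41  0.46  1.93 -0.    0.75 -0.13] tilt [ 0. -0.]
 shares [0.03 0.08 2.43] spin 0.00
[[333.50818836 176.91280855]
 [334.19037881 168.50819736]
 [330.2801628  209.81592414]
 [327.37716326 243.64035287]]
```

View pics/z10.png

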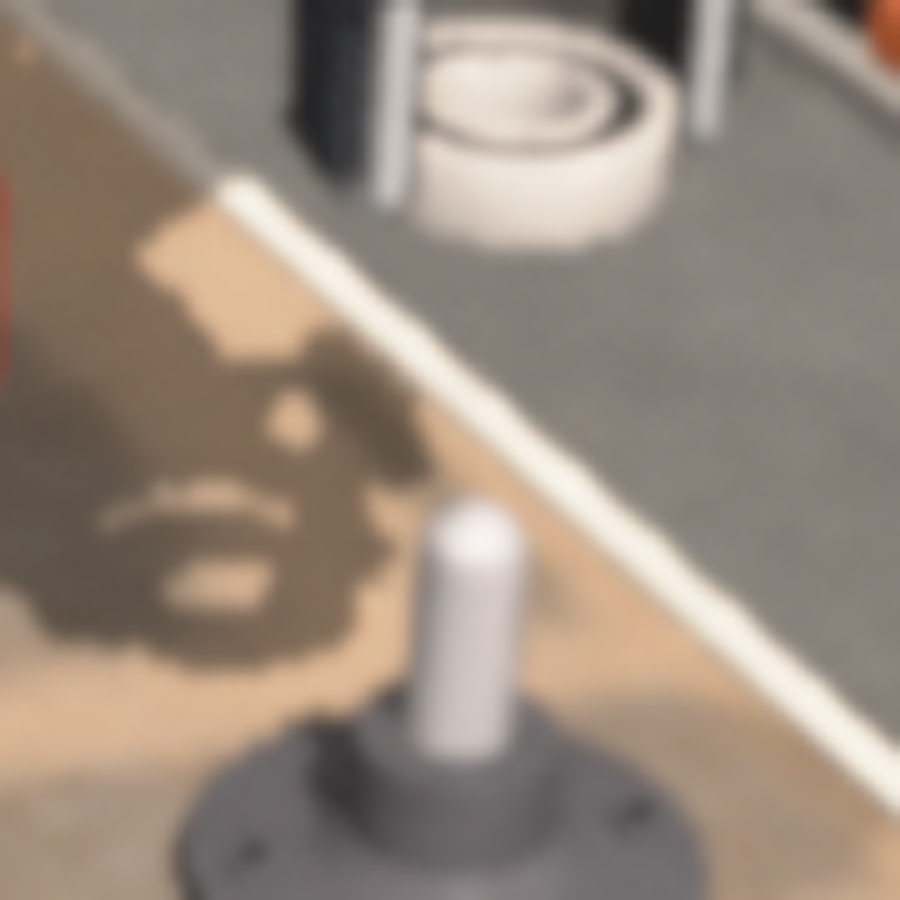

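{"fn": "send_rows", "kwargs": {"commands": "44 0 0.1 1 0;44 0 0 1 0;44 0 0 0.6 0;44 0 0 0.2 0;44 0 0 0 0;44 0 0 0 0"}}

```text
t: 25.9
tcp_pos: [0.3659, 0.2779, 0.0628]
tool_rot: [0.496, 0.868, 0.0, 0.0]
force: [0.0, 0.1, -1.2]
finger_gap: 0.585
gripper_force: 41.9
```

```bash
python3 - <<'E'
from h import *
go(.366,.278,.0127,30.6)
E
```

```text
t25.9 tcp [0.3659 0.2779 0.0628] yaw 30.6 F [ 0.   0.1 -1.2] gap 49.9 gf 42 q [ 0.41  0.57  1.97 -0.    0.6  -0.13] tilt [0. 0.]
 shares [0.   0.01 2.51] spin -0.01
```

{"fn": "send_rows", "kwargs": {"commands": "44 0 0 0.3 0;44 0 0 0.2 0;44 0 0 0.2 0;44 0 0 0.2 0;44 0 0 0 0"}}

```text
t: 26.32
tcp_pos: [0.3649, 0.278, 0.0441]
tool_rot: [0.495, 0.869, -0.0, -0.0]
force: [0.1, -0.4, -1.1]
finger_gap: 0.583
gripper_force: 41.9
```

{"fn": "send_rows", "kwargs": {"commands": "44 0 0 0.3 0;44 0 0 0.3 0;44 0 0 0.3 0;44 0 0 0.3 0;44 0 0 0.2 0;44 0 0 0 0;44 0 0 0 0"}}

```text
t: 26.9
tcp_pos: [0.365, 0.2781, 0.0163]
tool_rot: [0.495, 0.869, -0.0, -0.0]
force: [-0.5, -0.5, -0.8]
finger_gap: 0.58
gripper_force: 42.0
```

{"fn": "send_rows", "kwargs": {"commands": "44 0 0 0.1 0;44 0 0 0.05 0;44 0 0 0.03 0;44 0 0 0 0"}}

```text
t: 27.23
tcp_pos: [0.3654, 0.2782, 0.0132]
tool_rot: [0.495, 0.869, 0.0, 0.0]
force: [0.6, -0.1, -1.7]
finger_gap: 0.576
gripper_force: 42.0
```

{"fn": "send_rows", "kwargs": {"commands": "44 0 0 0.05 0;44 0 0 0 0"}}

```text
t: 27.4
tcp_pos: [0.3654, 0.2783, 0.0127]
tool_rot: [0.495, 0.869, 0.0, 0.0]
force: [1.3, 0.3, 4.2]
finger_gap: 0.581
gripper_force: 42.4
```

{"fn": "send_rows", "kwargs": {"commands": "64 0 0 0 0;64 0 0 0 0;64 0 0 0 0;64 0 0 -0.5 0;64 0 0 -1 0;64 0 0 -1 0;64 0 0 -1 0;64 0 0 -1 0;64 0 0 -1 0;60 -0.46 0.38 -0.3 0;60 -0.92 0.76 0 0;60 -0.92 0.76 0 0;60 -0.92 0.76 0 0;60 -0.92 0.76 0 0;60 -0.92 0.76 0 0;60 -0.92 0.76 0 0;60 -0.92 0.76 0 0;60 -0.92 0.76 0 0;60 -0.92 0.76 0 0;60 -0.92 0.76 0 0"}}

```text
t: 29.07
tcp_pos: [0.6017, 0.1927, 0.1277]
tool_rot: [0.495, 0.869, -0.0, -0.0]
force: [-0.4, 0.1, -0.4]
finger_gap: 0.704
gripper_force: 0.0
```

{"fn": "send_rows", "kwargs": {"commands": "60 -0.92 0.76 0 0;60 -0.92 0.76 0 0;60 -0.92 0.76 0 0;60 -0.92 0.76 0 0;60 -0.55 0.5 0 0;60 0 0 0 0;60 0 0 0 0;60 0 0 0 0"}}

```text
t: 29.73
tcp_pos: [0.7035, 0.1569, 0.1274]
tool_rot: [0.495, 0.869, -0.001, -0.001]
force: [0.1, 0.2, 0.1]
finger_gap: 0.704
gripper_force: 0.0
```

```bash
python3 - <<'E'
from h import *
go(.7047,.1568,-.0171,30.6)
T=snap('top');print(onplane(T,[[274.9,118.7]],.018),onplane(T,[[249.1,132.9]],.017))
S=snap('side')
cv2.imwrite('pics/z11.png',np.hstack([crop(S,(329,220),40,5),crop(T,(222,251),40,5)]))
E
```

```text
t29.7 tcp [0.7035 0.1569 0.1274] yaw 30.6 F [0.1 0.2 0.1] gap 60.1 gf 0 q [ 0.06  0.75  1.23  0.    1.17 -0.47] tilt [-0.003  0.   ]
 shares [-0.05  0.07  7.23] spin 0.01
[[0.70299323 0.15865032 0.018     ]] [[0.66428365 0.22408153 0.017     ]]
```

View pics/z11.png

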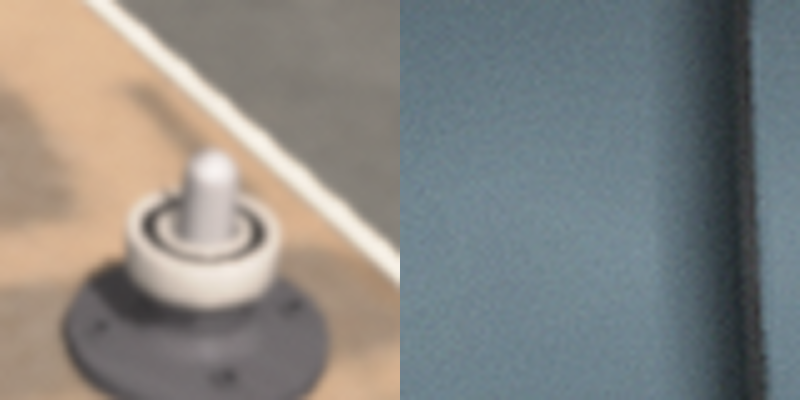

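```bash
python3 - <<'E'
from h import *
im=cv2.imread('pics/z8.png')[:,400:]; T=snap('top')
g=cv2.cvtColor(im,cv2.COLOR_BGR2GRAY)
for n,(cx,cy,r),z,R in(('ring',(128,232,45),.017,.019),('collar',(257,161,48),.018,.021)):
    yy,xx=np.mgrid[:400,:400]; m=((xx-cx)**2+(yy-cy)**2<r*r)&(g>70)
    c=max(cv2.findContours(m.astype(np.uint8),0,1)[0],key=cv2.contourArea)
    (ex,ey),ax,_=cv2.fitEllipse(cv2.convexHull(c)); u=np.array([(ex+.5)/5-.5+224,(ey+.5)/5-.5+87])
    x,y=np.where(m)[1],np.where(m)[0]
    print(n,(ex,ey),ax,onplane(T,[u],z).round(4))
E
```

```text
ring (126.318115234375, 231.612548828125) (78.17201232910156, 80.53733825683594) [[0.6642 0.2247 0.017 ]]
collar (256.2011413574219, 160.68978881835938) (83.69012451171875, 84.58524322509766) [[0.7029 0.1588 0.018 ]]
```

{"fn": "send_rows", "kwargs": {"commands": "56 0.06 0.05 1 0;56 0 0 1 0;56 0 0 1 0;56 0 0 1 0;56 0 0 1 0;56 0 0 1 0;56 0 0 0.8 0;56 0 0 0.2 0;56 0 0 0 0;56 0 0 0 0;56 0 0 0 0", "grip_force": 30}}

```text
t: 30.8
tcp_pos: [0.7066, 0.1583, -0.0103]
tool_rot: [0.495, 0.869, 0.001, 0.001]
force: [-0.3, -0.0, 0.4]
finger_gap: 0.655
gripper_force: 0.0
```

```bash
python3 - <<'E'
from h import *
go(.7037,.1585,-.0171,30.6)
E
```

```text
t30.8 tcp [ 0.7066  0.1583 -0.0103] yaw 30.6 F [-0.3 -0.   0.4] gap 55.9 gf 0 q [ 0.07  0.92  1.29 -0.    0.93 -0.47] tilt [0.003 0.   ]
 shares [ 0.08 -0.12  0.34] spin 0.01
```

{"fn": "send_rows", "kwargs": {"commands": "56 0.07 -0.12 0.2 0;56 0 0 0.12 0;56 0 0 0 0;34 0 0 0 0;34 0 0 0 0;34 0 0 0 0;34 0 0 0 0;34 0 0 0 0"}}

```text
t: 31.47
tcp_pos: [0.7027, 0.1579, -0.0178]
tool_rot: [0.495, 0.869, -0.0, 0.0]
force: [-1.4, -0.1, 4.0]
finger_gap: 0.475
gripper_force: 30.1
```

```bash
python3 - <<'E'
from h import *
go(.3655,.278,.12,30.6)
E
```

```text
t31.5 tcp [ 0.7027  0.1579 -0.0178] yaw 30.6 F [-1.4 -0.1  4. ] gap 40.6 gf 30 q [ 0.07  0.92  1.3  -0.    0.92 -0.47] tilt [ 0. -0.]
 shares [ 13.75 -11.45  -6.9 ] spin 0.01
```

{"fn": "send_rows", "kwargs": {"commands": "34 0 0 -0.5 0;34 0 0 -1 0;34 0 0 -1 0;34 0 0 -1 0;34 0 0 -1 0;34 0 0 -1 0;34 0 0 -1 0;34 0.45 -0.37 -0.5 0;34 0.92 -0.765 0 0;34 0.92 -0.765 0 0;34 0.92 -0.765 0 0;34 0.92 -0.765 0 0;34 0.92 -0.765 0 0;34 0.92 -0.765 0 0;34 0.92 -0.765 0 0;34 0.92 -0.765 0 0;34 0.92 -0.765 0 0;34 0.92 -0.765 0 0;34 0.92 -0.765 0 0;34 0.92 -0.765 0 0"}}

```text
t: 33.13
tcp_pos: [0.4186, 0.2587, 0.1216]
tool_rot: [0.495, 0.869, -0.0, -0.0]
force: [0.3, 0.2, -0.8]
finger_gap: 0.478
gripper_force: 30.6
```

{"fn": "send_rows", "kwargs": {"commands": "34 0.92 -0.765 0 0;34 0.92 -0.765 0 0;34 0.45 -0.37 0 0;34 0 0 0 0;34 0 0 0 0;34 0 0 0 0"}}

```text
t: 33.63
tcp_pos: [0.3669, 0.2788, 0.122]
tool_rot: [0.495, 0.869, 0.001, 0.001]
force: [0.0, 0.6, -1.3]
finger_gap: 0.479
gripper_force: 30.6
```

```bash
python3 - <<'E'
from h import *
go(.3655,.278,.0282,30.6)
E
```

```text
t33.6 tcp [0.3669 0.2788 0.122 ] yaw 30.6 F [ 0.   0.6 -1.3] gap 40.9 gf 31 q [ 0.41  0.45  1.92 -0.    0.76 -0.13] tilt [0.002 0.001]
 shares [ 0.   -0.09  4.69] spin 0.01
```

{"fn": "send_rows", "kwargs": {"commands": "34 0 -0.07 1 0;34 0 0 1 0;34 0 0 0.8 0;34 0 0 0 0;34 0 0 0 0;34 0 0 0 0"}}

```text
t: 34.13
tcp_pos: [0.3654, 0.2779, 0.0661]
tool_rot: [0.496, 0.869, 0.001, 0.001]
force: [0.8, -0.7, -1.4]
finger_gap: 0.469
gripper_force: 30.9
```

```bash
python3 - <<'E'
from h import *
go(.3655,.278,.0282,30.6)
E
```

```text
t34.1 tcp [0.3654 0.2779 0.0661] yaw 30.6 F [ 0.8 -0.7 -1.4] gap 40.1 gf 31 q [ 0.41  0.56  1.97 -0.    0.61 -0.13] tilt [0.002 0.001]
 shares [0.   0.01 1.9 ] spin -0.01
```

{"fn": "send_rows", "kwargs": {"commands": "34 0 0 0.2 0;34 0 0 0.2 0;34 0 0 0.2 0;34 0 0 0.2 0;34 0 0 0 0"}}

```text
t: 34.55
tcp_pos: [0.3635, 0.2777, 0.0492]
tool_rot: [0.495, 0.869, -0.0, -0.0]
force: [0.1, -0.2, -1.0]
finger_gap: 0.47
gripper_force: 30.9
```

{"fn": "send_rows", "kwargs": {"commands": "34 0 0 0.2 0;34 0 0 0.2 0;34 0 0 0.2 0;34 0 0 0.2 0;34 0 0 0.1 0;34 0 0 0 0;34 0 0 0 0"}}

```text
t: 35.13
tcp_pos: [0.3638, 0.2778, 0.0315]
tool_rot: [0.495, 0.869, -0.0, -0.0]
force: [-0.2, 0.3, -0.4]
finger_gap: 0.475
gripper_force: 30.9
```

{"fn": "send_rows", "kwargs": {"commands": "34 0 0 0.05 0;34 0 0 0.05 0;34 0 0 0.05 0;34 0 0 0 0"}}

```text
t: 35.47
tcp_pos: [0.3639, 0.2778, 0.0286]
tool_rot: [0.495, 0.869, -0.0, -0.0]
force: [-0.6, 0.1, -1.1]
finger_gap: 0.467
gripper_force: 30.9
```

{"fn": "send_rows", "kwargs": {"commands": "34 0 0 0.05 0;34 0 0 0 0"}}

```text
t: 35.63
tcp_pos: [0.364, 0.2779, 0.0278]
tool_rot: [0.495, 0.869, 0.0, 0.0]
force: [-0.8, 0.4, 0.9]
finger_gap: 0.473
gripper_force: 31.1
```

{"fn": "send_rows", "kwargs": {"commands": "56 0 0 0 0;56 0 0 0 0;56 0 0 0 0;56 0 0 -0.5 0;56 0 0 -1 0;56 0 0 -1 0;56 0 0 -1 0;56 0 0 -1 0;56 0 0 -0.5 0;56 -0.4 0.48 0 0;56 -0.83 0.97 0 0;56 -0.83 0.97 0 0;56 -0.83 0.97 0 0;56 -0.83 0.97 0 0;56 -0.83 0.97 0 0;56 -0.83 0.97 0 0;56 -0.83 0.97 0 0;56 -0.83 0.97 0 0;56 -0.83 0.97 0 0;56 -0.83 0.97 0 0"}}

```text
t: 37.3
tcp_pos: [0.6292, 0.2308, 0.1261]
tool_rot: [0.495, 0.869, -0.001, -0.001]
force: [1.2, 0.0, 0.5]
finger_gap: 0.654
gripper_force: 0.0
```

{"fn": "send_rows", "kwargs": {"commands": "56 -0.83 0.97 0 0;56 -0.43 0.45 0 0;56 0 0 0 0;56 0 0 0 0;56 0 0 0 0"}}

```text
t: 37.72
tcp_pos: [0.6635, 0.2244, 0.1264]
tool_rot: [0.495, 0.869, -0.001, -0.001]
force: [0.7, -0.9, -0.1]
finger_gap: 0.655
gripper_force: 0.0
```

```bash
python3 - <<'E'
from h import *
go(.665,.2246,-.0189,30.6)
E
```

```text
t37.7 tcp [0.6635 0.2244 0.1264] yaw 30.6 F [ 0.7 -0.9 -0.1] gap 55.9 gf 0 q [ 0.17  0.72  1.29  0.    1.13 -0.37] tilt [-0.003 -0.   ]
 shares [-0.04  0.09  7.27] spin 0.01
```

{"fn": "send_rows", "kwargs": {"commands": "54 -0.03 0.06 1 0;54 0 0 1 0;54 0 0 1 0;54 0 0 1 0;54 0 0 1 0;54 0 0 1 0;54 0 0 0.7 0;54 0 0 0.2 0;54 0 0 0 0;54 0 0 0 0;54 0 0 0 0"}}

```text
t: 38.63
tcp_pos: [0.6674, 0.2251, -0.0088]
tool_rot: [0.495, 0.869, 0.001, 0.001]
force: [0.2, -0.2, 0.6]
finger_gap: 0.634
gripper_force: 0.0
```

```bash
python3 - <<'E'
from h import *
go(.665,.2246,-.0189,30.6)
E
```

```text
t38.6 tcp [ 0.6674  0.2251 -0.0088] yaw 30.6 F [ 0.2 -0.2  0.6] gap 54.1 gf 0 q [ 0.17  0.89  1.35  0.    0.9  -0.37] tilt [0.003 0.   ]
 shares [ 0.04 -0.12  0.51] spin 0.01
```

{"fn": "send_rows", "kwargs": {"commands": "54 0.04 -0.08 0.3 0;54 0 0 0.18 0;54 0 0 0 0;30 0 0 0 0;30 0 0 0 0;30 0 0 0 0;30 0 0 0 0;30 0 0 0 0"}}

```text
t: 39.3
tcp_pos: [0.6653, 0.2247, -0.0189]
tool_rot: [0.495, 0.869, 0.0, 0.001]
force: [-0.9, -1.1, 5.2]
finger_gap: 0.438
gripper_force: 33.0
```

```bash
python3 - <<'E'
from h import *
go(.3655,.278,.13,30.6)
E
```

```text
t39.3 tcp [ 0.6653  0.2247 -0.0189] yaw 30.6 F [-0.9 -1.1  5.2] gap 37.4 gf 33 q [ 0.17  0.91  1.35 -0.    0.88 -0.37] tilt [0.002 0.   ]
 shares [  9.93 -11.53  -7.47] spin 0.01
```

{"fn": "send_rows", "kwargs": {"commands": "30 0 0 -0.5 0;30 0 0 -1 0;30 0 0 -1 0;30 0 0 -1 0;30 0 0 -1 0;30 0 0 -1 0;30 0 0 -1 0;30 0 0 -0.5 0;30 0.4 -0.48 0 0;30 0.83 -0.96 0 0;30 0.83 -0.96 0 0;30 0.83 -0.96 0 0;30 0.83 -0.96 0 0;30 0.83 -0.96 0 0;30 0.83 -0.96 0 0;30 0.83 -0.96 0 0;30 0.83 -0.96 0 0;30 0.83 -0.96 0 0;30 0.83 -0.96 0 0;30 0.83 -0.96 0 0"}}

```text
t: 40.97
tcp_pos: [0.3759, 0.276, 0.1199]
tool_rot: [0.495, 0.869, -0.0, -0.0]
force: [0.2, 0.5, 0.1]
finger_gap: 0.435
gripper_force: 30.3
```

{"fn": "send_rows", "kwargs": {"commands": "30 0.4 -0.48 0 0;30 0 0 0 0;30 0 0 0 0;30 0 0 0 0;30 0 0 1 0;30 0 0 1 0;30 0 0 0.8 0;30 0 0 0 0;30 0 0 0 0"}}

```text
t: 41.72
tcp_pos: [0.3664, 0.2779, 0.0635]
tool_rot: [0.496, 0.868, -0.0, -0.0]
force: [0.5, 0.9, 0.2]
finger_gap: 0.432
gripper_force: 30.3
```

```bash
python3 - <<'E'
from h import *
go(.3655,.278,.0411,30.6)
E
```

```text
t41.7 tcp [0.3664 0.2779 0.0635] yaw 30.6 F [0.5 0.9 0.2] gap 36.9 gf 30 q [ 0.41  0.57  1.97 -0.    0.61 -0.13] tilt [-0.001 -0.   ]
 shares [ 0.03 -0.03  1.12] spin -0.01
```

{"fn": "send_rows", "kwargs": {"commands": "30 0 -0.03 0.2 0;30 0 0 0.2 0;30 0 0 0.2 0;30 0 0 0.2 0;30 0 0 0.1 0;30 0 0 0 0;30 0 0 0 0"}}

```text
t: 42.3
tcp_pos: [0.3645, 0.2778, 0.0461]
tool_rot: [0.495, 0.869, -0.0, -0.0]
force: [0.3, -0.4, -0.5]
finger_gap: 0.433
gripper_force: 30.3
```

{"fn": "send_rows", "kwargs": {"commands": "30 0 0 0.05 0;30 0 0 0.05 0;30 0 0 0 0"}}

```text
t: 42.55
tcp_pos: [0.3646, 0.2778, 0.0441]
tool_rot: [0.495, 0.869, 0.0, 0.0]
force: [0.4, -0.4, -0.4]
finger_gap: 0.431
gripper_force: 30.3
```

{"fn": "send_rows", "kwargs": {"commands": "30 0 0 0.05 0;30 0 0 0.05 0;30 0 0 0.02 0;30 0 0 0 0"}}

```text
t: 42.88
tcp_pos: [0.3646, 0.2778, 0.0416]
tool_rot: [0.495, 0.869, -0.0, -0.0]
force: [0.4, 1.3, -0.1]
finger_gap: 0.434
gripper_force: 30.3
```

{"fn": "send_rows", "kwargs": {"commands": "30 0 0 0.03 0;30 0 0 0.03 0;30 0 0 0 0"}}

```text
t: 43.13
tcp_pos: [0.3647, 0.2778, 0.0405]
tool_rot: [0.495, 0.869, 0.0, 0.0]
force: [0.5, 0.7, 0.2]
finger_gap: 0.43
gripper_force: 30.4
```

{"fn": "send_rows", "kwargs": {"commands": "30 0 0 0.03 0;30 0 0 0.03 0;30 0 0 0 0"}}

```text
t: 43.38
tcp_pos: [0.3647, 0.2778, 0.0398]
tool_rot: [0.495, 0.869, 0.0, 0.0]
force: [-0.5, -0.8, 6.4]
finger_gap: 0.437
gripper_force: 33.4
```

Seated. Release, lift, back away and look.

{"fn": "send_rows", "kwargs": {"commands": "56 0 0 0 0;56 0 0 0 0;56 0 0 0 0;56 0 0 -0.5 0;56 0 0 -1 0;56 0 0 -1 0;56 0 0 -1 0;56 0 0 -1 0;56 0 0 -1 0;56 0.9 0.6 0 0;56 0.9 0.6 0 0;56 0.9 0.6 0 0;56 0.9 0.6 0 0;56 0.9 0.6 0 0;56 0.9 0.6 0 0;56 0 0 0 0;56 0 0 0 0"}}

```text
t: 44.8
tcp_pos: [0.3711, 0.4078, 0.1488]
tool_rot: [0.494, 0.869, -0.0, -0.0]
force: [-0.4, -1.1, -0.5]
finger_gap: 0.659
gripper_force: 0.0
```

```bash
python3 - <<'E'
from h import *
go(.3655,.278,.14,30.6)
S=snap('side');T=snap('top')
cv2.imwrite('pics/z12.png',np.hstack([crop(S,(329,225),40,5),crop(T,(240,205),80,2.5)]))
sp=(.364,.28)
E
```

```text
t44.8 tcp [0.3711 0.4078 0.1488] yaw 30.7 F [-0.4 -1.1 -0.5] gap 56.3 gf 0 q [ 0.63  0.51  1.68 -0.    0.95  0.09] tilt [-0.    -0.001]
 shares [-5.44 -3.56  0.45] spin 0.03
```

View pics/z12.png

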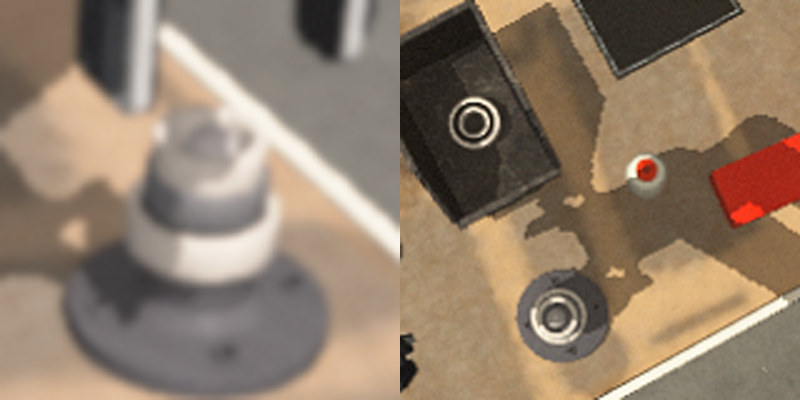

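The picture shows the stack seated level on the spindle (side crop at about (205,190)) and the worn bearing lying flat in the bin (top crop at (475,122)). The bottle is upright at (646,172), and the mat and carton are clear where visible.

```bash
python3 -c "from station import sign_off; print(sign_off())"
```

```text
the job is handed in; nothing more can be done
None
```

I changed the bearing and handed the job in at about 45 s: the worn one is in the scrap bin, the new bearing, collar and spacer ring are back on the spindle, pressed down to contact and level in the last picture, and the oil bottle is upright; one picture I viewed was 900 x 900, over the 800 x 600 limit.

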